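# Swab a beaker and show the brush to the inspection camera

### The arm

A 7-joint arm with a two-finger parallel gripper is mounted at the origin on the work surface. World frame = base frame: x ahead of the robot, y to its left, z up, the work surface at z = 0. Lengths are in m, angles in rad, forces in N, time in s.
With the tool pointing down it reaches from about 0.4 to 0.85 m from the base axis. Payload 10.4 kg.
Tool frame: the origin (TCP) lies at the very end of the fingers, on their centre line; the grasp point (between the pads) lies manip.pinch_z behind it (manip.pinch_z is the distance from the TCP to the grasp point, in m); y points along the fingers, z is the direction in which the jaws open and shut, and the axes are right-handed (so a half turn about y gives the same grasp; the last joint's range is limited). The gripper opens to 87 mm and grips with 3 to 60 N. Pads are 19 mm wide; open, the fingers measure 117 mm over their backs; the gripper's body (75 mm by 190 mm) begins 51 mm behind the grasp point.
Start: joints at [-1.129, 0.332, -0.065, 1.46, 0.022, 1.35, -0.088], TCP at [0.28, 0.559, 0.223] pointing down, gripper open.
Joint ranges: [-2.6, 2.6], [-0.5, 2.12], [-1.47, 1.34], [0.16, 2.42], [-1.27, 4.41], [0.06, 2.06], [-2.6, 2.6]. Speed limits (rad/s): [2.22, 2.22, 2.79, 2.79, 3.14, 3.14, 3.14].

### API

Orientations are given as a unit quaternion [w, x, y, z].
In Python, from workcell import manip gives the robot as it stands.
- The arm moves only by the shell command python3 -m crank 'ROWS' [FORCE]. ROWS is JSON, a list of rows, each a list of 3 entries, a list of its own where there are three numbers: the opening, from 0 (shut) to 1 (fully open), then the shift along the tool's x, y, z in cm, then the turn about the tool's y in rad. A call has 1 to 12 rows; each row is the pose to reach, as a shift and turn from the pose commanded when the call began, along the tool's axes at that moment; what a row does not reach only later rows make up. A row lasts 1/12 s, in which the tool goes at most 41.7 mm and 7.16 degrees, less where a joint would pass 70% of its speed; a pose out of reach is approached as far as the arm can. A call with a gripper value outside its range is refused whole. The fingers move at their own pace and stop on an object; FORCE is the grip in N (left out, the last holds). Time passes only in rows, so rows that repeat a pose let the fingers close. It gives the time, the measured TCP pose, the force and the opening at its end, in the units of the state.
- manip.sense(): the state, without advancing time (a new reading comes with each control period).
- manip.grab_frame(name): name is "scene" or "top"; returns the picture (480x640x3 uint8, red, green, blue); there is no depth.
- manip.camera_info(name): a dict with "K" (3x3 intrinsics, pixels), "k1" (the pictures are not rectified: a ray, as slopes to the right and down, at radius r is drawn at 1 + k1 r^2 times it, then the intrinsics apply), "world_from_camera" (4x4, takes a point from camera to world coordinates). Camera axes: x right, y down, z forward; pixel columns grow to the right and rows downward; lengths in m; the calibration is good to about 2 mm. A picture is of the moment at which its call begins. camera_info takes no time and is no camera call.
- manip.close_job(): hands the job in, once; it reports no verdict.
Trained networks look in the newest picture that a camera, given by its name, has taken for a name from the list of things; names that differ only in an ending like _2 or _b are one class to them, and where a whole thing is asked for, a point or a joint stands for the part that bears it (a point fixed in the world has none). Each returns a list of dicts, best first, with "confidence" (0 to 1); they miss things now and then, are a little off and sometimes report something else, mostly with a low value. They report only what shows in the picture. A call takes as long as a camera call. They do not tell look-alikes from the thing itself.
- manip.recognise(camera, thing): "bbox" ([centre column, centre row, width, height] in pixels, round what is visible of it).
- manip.silhouettes(camera, thing): "mask" (480x640 bool, what is visible of it) and "bbox" ([centre column, centre row, width, height] in pixels, round what is visible of it).
The state is a dict: "time_s": time; "joint_positions": joint angles; "qvel": joint speeds; "joint_torque": joint torques, N m; "tool_pos": TCP position; "tcp_rot": TCP orientation; "wrist_force": force on the tool from outside, world axes, zero at the start; "moment": the same for the moment, N m; "finger_gap": opening from 0.0 (shut) to 1.0 (fully open).
Only numpy, scipy, OpenCV 4.12 (cv2) and the standard library are available. Lean on these libraries where they do the work, as an engineer would, in place of code of your own. Each camera call takes 0.05 s, during which the arm holds its last target. There are 200 camera calls.

### The job

Take the sampling brush (the tallest tool, with the block handle) out of the rack, swab the tall metal beaker with it (down to the bottom three times, raising it about 5 cm after the first and second time), then lift it out and show it to the inspection camera: middle of the bristle head on the lens axis 9 cm in front of the lens, handle end up, the broad side of the head square to the lens, so that the brush leans just as the tilted camera does, straight up and down as the camera sees it. Finish still holding the brush there, motionless, in the gripper. Do not touch the camera or its stand, do not shove or tip the beaker, and leave everything else where it stands.

Things in the scene. Friction and masses are not known exactly. Their poses are not given: they have to be found in the camera images.
- brush: flat brush, 170 mm, about 60 g, upright in a rack slot, origin (bottom centre of the head) 12 mm above the table; z up the shaft, x normal to the head's broad sides (both alike), y along its width. Rigid white bristle head 14 (x) x 40 (y) mm, z 0-45; 8 mm shaft; grey block handle 16 (x) x 24 (y) mm, z 120-170: grip it from above across x or y, middle z 145.
- brush_tip (a point): centre of the bottom end of the brush head = origin of the brush
- brush_head (a point): middle of the bristle head, 22.5 mm up from the tip on the brush's axis
- rack: fixed white plastic tool rack, 70 (x) by 220 (y) by 60 (z) mm, with three slots 17 (x) by 43 (y) mm and 48 mm deep at y = -70, 0, +70 mm, which tool stands in which slot varies. Origin: centre of its underside, z up.
- scraper: other tool in the rack: 116 mm long, thin shaft with a ball top of 22 mm diameter; origin at the centre of its lower end, z up. To be left in its slot.
- paddle: other tool in the rack: 106 mm long, thin shaft with a flat disc top of 28 mm diameter; origin at the centre of its lower end, z up. To be left in its slot.
- beaker: loose tall metal beaker, about 300 g, 95 mm high, outer diameter 68 mm at the foot and 72 mm at the rim, wall 3 mm, inner floor 5 mm above its underside. Origin: centre of its underside, z up.
- dish: loose low white ceramic dish, 35 mm high, 84 mm across; a bystander. Origin: centre of its underside, z up. Beaker and dish may be in either order, near or far.
- stand: fixed inspection camera stand: white base plate 12 mm thick, from x = -60 to +190 mm and 120 mm wide in y, with a post 26 mm thick at x = 165 mm, 272 mm high, carrying the camera. Origin on the table straight below the focus point; x points from there to the post; z up. Stand and rack may change sides.
- lens: inspection camera: black barrel 38 mm thick, 30 long, grey 50 mm housing behind. Origin: centre of the lens's front face, 178 mm above the table. Looks along its -x, towards the robot's side and 25 degrees downwards; y level; z is the camera's up, leaning 25 degrees away from the post. A brush shown rightly has its z along this z, its x along this x (either way round).
- focus (a point): point in the air where the middle of the brush head must be: on the lens axis 90 mm in front of the lens's face, 140 mm above the table
- reagent: loose amber bottle, 60 mm diameter, 130 mm high, a bystander at the far side; origin at the centre of its underside, z up
- jar: loose white jar with a blue cap, 70 mm diameter, 80 mm high, a bystander at the far side; origin at the centre of its underside, z up
There are look-alikes about, which are no part of the job. Leave any yellow look-alike of the paddle alone.

How it is judged:
On the way, in this order (a step that is already met when the one before it is completed fails the run):
1. the brush is lifted clear of the rack by the gripper (z of brush_tip in the frame of rack above 0.065 m and contact force between the fingers and brush above 0.5 N), for 0.1 s.
2. brush tip near the bottom of the beaker, held by the gripper (stroke 1) (horizontal distance between brush_tip and beaker below 0.035 m and z of brush_tip in the frame of beaker between -0.005 and 0.025 m and contact force between the fingers and brush above 0.5 N), for 0.04 s.
3. brush raised, tip at least 45 mm above the beaker's underside, still over or in the beaker (after stroke 1) (horizontal distance between brush_tip and beaker below 0.035 m and z of brush_tip in the frame of beaker above 0.045 m and z of brush_tip in the frame of beaker above -0.005 m and contact force between the fingers and brush above 0.5 N), for 0.04 s.
4. brush tip near the bottom of the beaker, held by the gripper (stroke 2) (all of step 2), for 0.04 s.
5. brush raised, tip at least 45 mm above the beaker's underside, still over or in the beaker (after stroke 2) (all of step 3), for 0.04 s.
6. brush tip near the bottom of the beaker, held by the gripper (stroke 3) (all of step 4), for 0.04 s.
At the end, for the whole second after the job is handed in: Brush held still in the gripper, touching nothing else: head middle within 20 mm of the focus, its x and z within 0.2 rad of the camera's (x either way), handle up. Beaker upright (0.1 rad), within 40 mm of its start; other loose things within 30 mm and 0.35 rad (distance between brush_head and focus below 0.02 m and angle between the z axis of brush and the z axis of lens, either way round below 0.2 rad and angle between the x axis of brush and the x axis of lens, either way round below 0.2 rad and angle between brush's own z axis and vertical below 0.9 rad and linear speed of brush below 0.02 m/s and contact force between the fingers and brush above 0.5 N and contact force between brush and stand below 0.1 N and contact force between brush and rack below 0.1 N and contact force between brush and beaker below 0.1 N and contact force between brush and dish below 0.1 N and distance of beaker from where it was at the start of the episode below 0.04 m and angle between beaker's own z axis and vertical below 0.1 rad and not (distance of any of scraper, paddle, dish, reagent, jar from where it was at the start of the episode above 0.03 m or angle between any of scraper, paddle, dish, reagent, jar's own z axis and vertical above 0.35 rad)); the arm keeps its last pose, push and grip.
It fails at once if the beaker is shoved more than 40 mm or tipped more than 0.35 rad (distance of beaker from where it was at the start of the episode above 0.04 m or angle between beaker's own z axis and vertical above 0.35 rad).
It fails at once if another tool, the dish, the bottle or the jar is moved more than 30 mm or tipped over (distance of any of scraper, paddle, dish, reagent, jar from where it was at the start of the episode above 0.03 m or angle between any of scraper, paddle, dish, reagent, jar's own z axis and vertical above 0.35 rad).
It fails at once if the camera or its stand is touched by the robot or the brush (contact force between stand and the arm above 1 N or contact force between stand and the fingers above 1 N or contact force between stand and brush above 1 N).
It also fails if it takes over 56 s, if anything falls off the work surface, if the arm or the gripper's body presses on something with over 40 N, if the wrist force passes 120 N, or if a joint passes its speed limit or range.

## Working session

There is one attempt and no reset: what is moved stays moved. The work goes in short steps, Python scripts to look and compute and a shell command to move; the robot and the scene stay as the last step left them, time stands still between calls to the robot, and variables do not carry over. Pictures are saved under pics/ and viewed, about 8 in all and at most 12, crops included, and the job is handed in when it is done.

```bash
ls; mkdir -p pics; python3 - <<'E'
from workcell import manip
import cv2
s=manip.sense();print({k:s[k] for k in('time_s','tool_pos','tcp_rot','finger_gap')},manip.pinch_z)
for c in('scene','top'):
    cv2.imwrite(f'pics/{c}0.png',manip.grab_frame(c)[:,:,::-1])
    i=manip.camera_info(c);print(c,i)
    for t in ('brush','rack','scraper','paddle','beaker','dish','stand','lens','reagent','jar'):
        print(t,[([round(float(x)) for x in d['bbox']],round(d['confidence'],2)) for d in manip.recognise(c,t)])
E
```

```text
pics
{'time_s': 0.0, 'tool_pos': array([0.27999731, 0.55835495, 0.22176774]), 'tcp_rot': array([-0.6876206 ,  0.68857373, -0.16294363,  0.16276826]), 'finger_gap': 0.9962446292833009} 0.0187
scene {'K': array([[524.37283743,   0.        , 316.53718601],
       [  0.        , 524.37283743, 244.29406582],
       [  0.        ,   0.        ,   1.        ]]), 'k1': 0.018411623210013113, 'world_from_camera': array([[-0.51024086,  0.68229554, -0.52357144,  1.21570968],
       [ 0.85998883,  0.39870597, -0.31851649,  0.37514264],
       [-0.00857132, -0.61278573, -0.79020262,  1.02116356],
       [ 0.        ,  0.        ,  0.        ,  1.        ]])}
brush [([477, 262, 29, 49], 0.92)]
rack [([443, 268, 103, 77], 0.88)]
scraper [([414, 239, 19, 23], 0.79), ([476, 261, 28, 41], 0.27)]
paddle [([425, 297, 16, 38], 0.67), ([474, 324, 28, 41], 0.63), ([441, 253, 20, 29], 0.62)]
beaker [([317, 256, 26, 47], 0.7)]
dish [([344, 219, 32, 30], 0.68), ([318, 256, 28, 46], 0.58)]
stand [([228, 196, 95, 103], 0.58)]
lens []
reagent [([310, 316, 36, 45], 0.66), ([319, 255, 29, 50], 0.33)]
jar [([242, 27
[... 273 characters left out ...]
02515685, -0.99179983,  0.12530058,  0.47917903],
       [-0.99925651, -0.02861087, -0.02584271,  0.02135481],
       [ 0.02921576, -0.1245573 , -0.99178219,  1.14174751],
       [ 0.        ,  0.        ,  0.        ,  1.        ]])}
brush [([151, 295, 38, 15], 0.83)]
rack [([193, 301, 113, 49], 0.61)]
scraper [([228, 306, 22, 12], 0.44)]
paddle [([138, 246, 33, 20], 0.84), ([193, 252, 22, 22], 0.79), ([189, 300, 22, 16], 0.75)]
beaker [([320, 247, 37, 38], 0.58)]
dish []
stand [([461, 272, 74, 136], 0.71), ([229, 306, 18, 9], 0.55)]
lens [([477, 248, 35, 48], 0.76)]
reagent [([286, 174, 30, 38], 0.88), ([228, 307, 20, 13], 0.55)]
jar [([378, 182, 33, 38], 0.56), ([150, 294, 34, 13], 0.38)]
```

```bash
python3 - <<'E'
import cv2,numpy as np
a=cv2.imread('pics/scene0.png')[150:390,180:540];b=cv2.imread('pics/top0.png')[140:380,100:560]
cv2.imwrite('pics/a.png',cv2.resize(a,None,fx=2.2,fy=2.2,interpolation=3));cv2.imwrite('pics/b.png',cv2.resize(b,None,fx=1.7,fy=1.7,interpolation=3))
E
```

```text
(no output)
```

View pics/a.png

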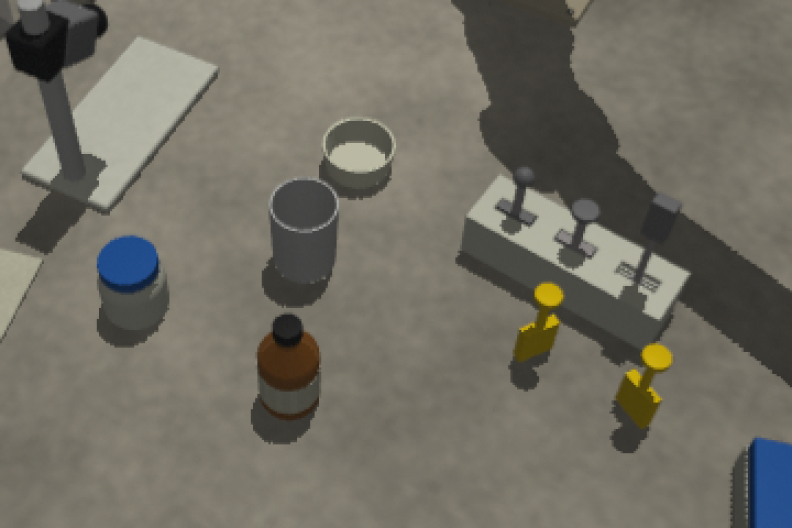

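View pics/b.png

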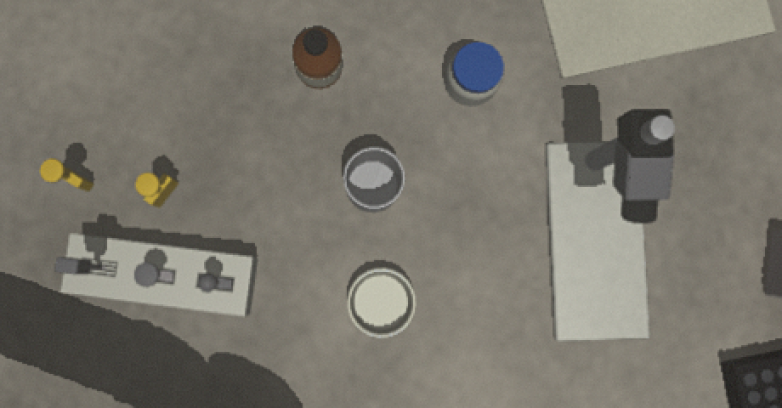

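The scene view (a.png, 2.2x crop) shows the camera stand at upper left and the dish at scene px (343,219). The beaker is at (318,255), the jar at (238,278), the bottle at (311,316), and the rack runs from (390,255) to (490,290).

Candidates for the brush:
- Ball scraper: scene (418,229)
- Grey disc paddle: (446,246)
- Yellow look-alikes: (429,284) and (478,313)
- Block-handled tool: (481,248) in scene, (139,296) in top

The block-handled tool is the tallest and matches the description, so I choose it. One close crop will check the choice while I fit poses.

```bash
cat > geo.py <<'E'
import numpy as np,cv2
from workcell import manip
from scipy.optimize import least_squares
CI={c:manip.camera_info(c) for c in('scene','top')}
def proj(c,P):
    i=CI[c];T=np.linalg.inv(i['world_from_camera']);P=np.atleast_2d(P)
    return cv2.projectPoints(P.astype(float),cv2.Rodrigues(T[:3,:3])[0],T[:3,3],i['K'],np.array([i['k1'],0,0,0.]))[0][:,0]
def atz(c,px,z):
    i=CI[c];u=cv2.undistortPoints(np.array([[px]],float),i['K'],np.array([i['k1'],0,0,0.]))[0,0]
    W=i['world_from_camera'];d=W[:3,:3]@[u[0],u[1],1];o=W[:3,3];return o+d*(z-o[2])/d[2]
def fit(model,obs,x0):
    # obs: list of (cam, local point, px)
    f=lambda p:np.ravel([proj(c,model(p,np.array(q)))[0]-np.array(px) for c,q,px in obs])
    r=least_squares(f,x0,loss='soft_l1');return r.x,np.abs(r.fun).reshape(-1,2).round(1)
def planar(p,q):
    c,s=np.cos(p[2]),np.sin(p[2]);return np.array([p[0]+c*q[0]-s*q[1],p[1]+s*q[0]+c*q[1],q[2]])
E
cat > m.py <<'E'
from geo import *
S=lambda x,y:('scene',(180+x/2.2,150+y/2.2));T=lambda x,y:('top',(100+x/1.7,140+y/1.7))
o=lambda cp,q:(cp[0],q,cp[1])
# stand plate corners z=.012 (x -.06..0.19,y +-.06)
obs=[o(S(140,38),(-.06,-.06,.012)),o(S(218,70),(-.06,.06,.012)),o(S(108,208),(.19,.06,.012)),o(S(23,175),(.19,-.06,.012)),
 o(T(547,143),(.19,.06,.012)),o(T(649,337),(-.06,-.06,.012)),o(T(556,338),(-.06,.06,.012))]
print('stand',fit(planar,obs,[.6,-.25,0]))
# rack top: +x far side, +y left in top image
obs=[o(T(70,234),(.035,.11,.06)),o(T(256,244),(.035,-.11,.06)),o(T(247,315),(-.035,-.11,.06)),o(T(62,291),(-.035,.11,.06)),
 o(S(500,176),(-.035,-.11,.06)),o(S(690,273),(-.035,.11,.06)),o(S(660,318),(.035,.11,.06)),o(S(465,215),(.035,-.11,.06))]
print('rack',fit(planar,obs,[.4,.25,0]))
print('slots',*[atz(*cp,.06).round(3) for cp in(S(638,277),S(575,243),S(515,212),T(103,268),T(167,276),T(226,284))])
for n,cp,z in(('beaker',S(304,208),.095),('beaker',T(374,178),.095),('dish',T(381,300),.035),('dish',S(358,147),.035),('jar',T(478,67),.08),('bottle',T(315,41),.13),('brushtop',T(63,265),.182),('brushtop',S(667,201),.182),('yellow',T(147,184),.1),('yellow',S(548,295),.1)):print(n,atz(*cp,z).round(3))
E
python3 m.py; python3 - <<'E'
import cv2
a=cv2.imread('pics/scene0.png')[225:305,385:505];b=cv2.imread('pics/top0.png')[270:330,125:255]
b=cv2.resize(b,(780,360),interpolation=3);a=cv2.resize(a,(360,240),interpolation=3)
c=cv2.copyMakeBorder(a,0,0,0,420,0);cv2.imwrite('pics/c.png',cv2.vconcat([b,c]))
E
```

```text
stand (array([ 0.47062059, -0.28657475,  0.05985249]), array([[1.8, 1.8],
       [0.5, 2.3],
       [0.4, 0.4],
       [2.1, 1.8],
       [2.2, 1. ],
       [0.1, 0.5],
       [1.1, 1.4]]))
rack (array([ 0.4772327 ,  0.25373985, -0.08630072]), array([[0. , 0.4],
       [1.9, 6.3],
       [1. , 0.7],
       [0.4, 0.7],
       [1.3, 0.9],
       [0.6, 0.7],
       [0.6, 0.8],
       [0.6, 0.5]]))
slots [0.484 0.325 0.06 ] [0.476 0.255 0.06 ] [0.471 0.185 0.06 ] [0.482 0.318 0.06 ] [0.475 0.242 0.06 ] [0.467 0.171 0.06 ]
beaker [0.601 0.005 0.095]
beaker [0.595 0.    0.095]
dish [ 0.453 -0.013  0.035]
dish [ 0.455 -0.01   0.035]
jar [ 0.734 -0.122  0.08 ]
bottle [0.747 0.073 0.13 ]
brushtop [0.483 0.327 0.182]
brushtop [0.483 0.324 0.182]
yellow [0.58  0.262 0.1  ]
yellow [0.577 0.261 0.1  ]
```

View pics/c.png

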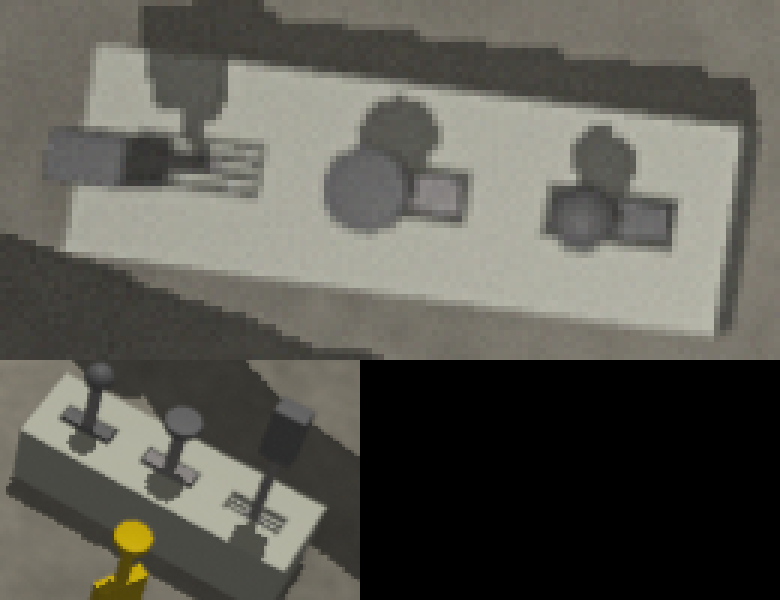

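The crop confirms it: the block-handled brush stands in the left slot at top px ~(139,296), with the disc paddle in the middle slot and the ball scraper on the right. Next I'll write a move helper and approach.

```bash
cat > go.py <<'E'
# usage: go.py x y z_TCP heading_of_toolx(deg)
import sys,numpy as np
from workcell import manip
from scipy.spatial.transform import Rotation as R
s=manip.sense();r=R.from_quat(s['tcp_rot'],scalar_first=True);p=np.array(s['tool_pos'])
tx=r.as_matrix()[:,0];h=np.degrees(np.arctan2(tx[1],tx[0]))
print('t',round(s['time_s'],2),'pos',p.round(4),'heading',h.round(2),'gap',round(s['finger_gap'],3),'F',np.round(s['wrist_force'],1),'down',r.as_matrix()[2,1].round(4),'q7',round(s['joint_positions'][6],2))
if len(sys.argv)>4:
    a=[float(v) for v in sys.argv[1:]];d=r.inv().apply(np.array(a[:3])-p)*100
    print('shift cm',d.round(2),'turn',round(-np.radians(a[3]-h),3))
E
python3 go.py .483 .3255 .222 -5; python3 go.py .483 .3255 .138 -5
```

```text
t 1.1 pos [0.2801 0.5587 0.2226] heading -26.63 gap 1.0 F [ 0.2  0.2 -0.6] down -1.0 q7 -0.09
shift cm [ 28.59   0.05 -11.76] turn -0.378
t 1.1 pos [0.2801 0.5587 0.2226] heading -26.63 gap 1.0 F [ 0.2  0.2 -0.6] down -1.0 q7 -0.09
shift cm [ 28.59   8.45 -11.76] turn -0.378
```

```bash
python3 -m crank '[[0.7,[3.6,0,-1.5],-0.1],[0.7,[7.2,0,-3],-0.2],[0.7,[10.7,0,-4.4],-0.3],[0.7,[14.3,0,-5.9],-0.378],[0.7,[17.9,0,-7.4],-0.378],[0.7,[21.4,0,-8.8],-0.378],[0.7,[25,0,-10.3],-0.378],[0.7,[28.6,0,-11.76],-0.378],[0.7,[28.6,0,-11.76],-0.378],[0.7,[28.6,0,-11.76],-0.378]]'; python3 go.py .483 .3255 .138 -5
```

```text
time_s: 1.93
tool_pos: [0.4849, 0.3229, 0.2226]
tcp_rot: [-0.706, 0.707, -0.032, 0.033]
wrist_force: [-0.3, -0.0, 0.7]
finger_gap: 0.7
t 1.93 pos [0.4849 0.3229 0.2226] heading -5.26 gap 0.7 F [-0.3 -0.   0.7] down -1.0 q7 0.82
shift cm [-0.21  8.46  0.24] turn -0.005
```

```bash
python3 -m crank '[[0.7,[-0.2,3,0.25],0],[0.7,[-0.2,6,0.25],0],[0.7,[-0.2,8.4,0.25],0],[0.7,[-0.2,8.4,0.25],0],[0.1,[-0.2,8.4,0.25],0],[0.1,[-0.2,8.4,0.25],0],[0.1,[-0.2,8.4,0.25],0],[0.1,[-0.2,8.4,0.25],0],[0.1,[-0.2,8.4,0.25],0],[0.1,[-0.2,8.4,0.25],0],[0.1,[-0.2,8.4,0.25],0],[0.1,[-0.2,8.4,0.25],0]]' 40; python3 go.py .483 .3255 .138 -5
```

```text
time_s: 2.93
tool_pos: [0.4816, 0.3266, 0.1387]
tcp_rot: [-0.706, 0.707, -0.031, 0.031]
wrist_force: [-0.8, -4.5, 3.1]
finger_gap: 0.276
t 2.93 pos [0.4816 0.3266 0.1387] heading -5.03 gap 0.276 F [-0.8 -4.5  3.1] down -1.0 q7 0.82
shift cm [ 0.15  0.07 -0.1 ] turn -0.001
```

```bash
python3 -m crank '[[0.1,[0,-2,0],0],[0.1,[0,-4,0],0],[0.1,[0,-6,0],0],[0.1,[0,-9,0],0],[0.1,[0,-12,0],0],[0.1,[0,-14,0],0],[0.1,[0,-14,0],0],[0.1,[0,-14,0],0]]' 40; python3 go.py .598 .002 .270 -5
cat > see.py <<'E'
import sys,cv2
from geo import *
n=sys.argv[1]
for c in('scene','top'):
    im=manip.grab_frame(c)[:,:,::-1].copy();cv2.imwrite(f'pics/{c}{n}.png',im)
    for t in sys.argv[2:]: print(c,t,[(np.round(d['bbox']).tolist(),round(d['confidence'],2)) for d in manip.recognise(c,t)][:2])
E
python3 see.py 1 brush; python3 - <<'E'
import cv2
a=cv2.imread('pics/scene1.png')[160:310,380:540];b=cv2.imread('pics/top1.png')[220:370,60:260]
cv2.imwrite('pics/d.png',cv2.hconcat([cv2.resize(a,None,fx=2.2,fy=2.2,interpolation=3),cv2.resize(b,None,fx=2.2,fy=2.2,interpolation=3)]))
E
```

```text
time_s: 3.6
tool_pos: [0.4817, 0.3284, 0.2794]
tcp_rot: [0.707, -0.706, 0.03, -0.031]
wrist_force: [-0.3, 0.7, -0.8]
finger_gap: 0.271
t 3.6 pos [0.4817 0.3284 0.2794] heading -4.97 gap 0.271 F [-0.3  0.7 -0.8] down -1.0 q7 0.82
shift cm [ 14.42   0.91 -31.51] turn 0.001
scene brush [([493.0, 226.0, 40.0, 66.0], 0.9)]
top brush []
```

View pics/d.png

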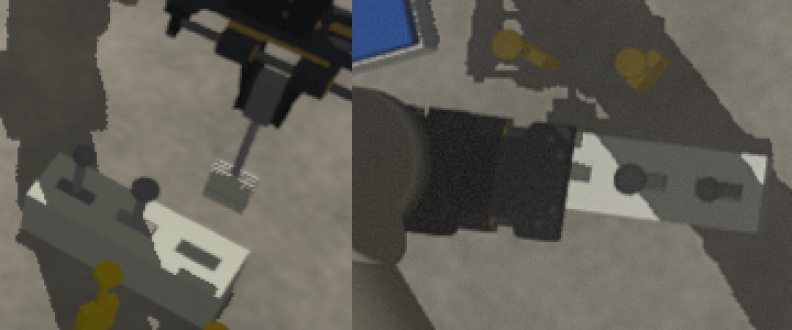

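The picture shows the brush straight in the jaws and clear of the rack (head at scene px ~484,244); the paddle and scraper are still in their slots. Next I carry it over the beaker.

```bash
python3 -m crank '[[0.1,[1.6,0,-3.5],0],[0.1,[3.2,0,-7],0],[0.1,[4.8,0,-10.5],0],[0.1,[6.4,0,-14],0],[0.1,[8,0,-17.5],0],[0.1,[9.6,0,-21],0],[0.1,[11.2,0,-24.5],0],[0.1,[12.8,0,-28],0],[0.1,[14.4,0,-31.5],0],[0.1,[14.4,0,-31.5],0],[0.1,[14.4,0,-31.5],0]]' 40; python3 go.py .598 .002 .145 -5; python3 see.py 2 brush beaker; python3 - <<'E'
import cv2
a=cv2.imread('pics/scene2.png')[140:330,180:440]
cv2.imwrite('pics/e.png',cv2.resize(a,None,fx=3,fy=3,interpolation=3))
E
```

```text
time_s: 4.72
tool_pos: [0.5974, -0.0013, 0.2773]
tcp_rot: [-0.706, 0.707, -0.033, 0.032]
wrist_force: [-0.1, 1.4, 0.2]
finger_gap: 0.274
t 4.72 pos [ 0.5974 -0.0013  0.2773] heading -5.26 gap 0.274 F [-0.1  1.4  0.2] down -1.0 q7 1.46
shift cm [ 0.05 13.23  0.35] turn -0.005
scene brush [([318.0, 202.0, 22.0, 64.0], 0.77)]
scene beaker [([316.0, 256.0, 31.0, 49.0], 0.91)]
top brush []
top beaker []
```

View pics/e.png

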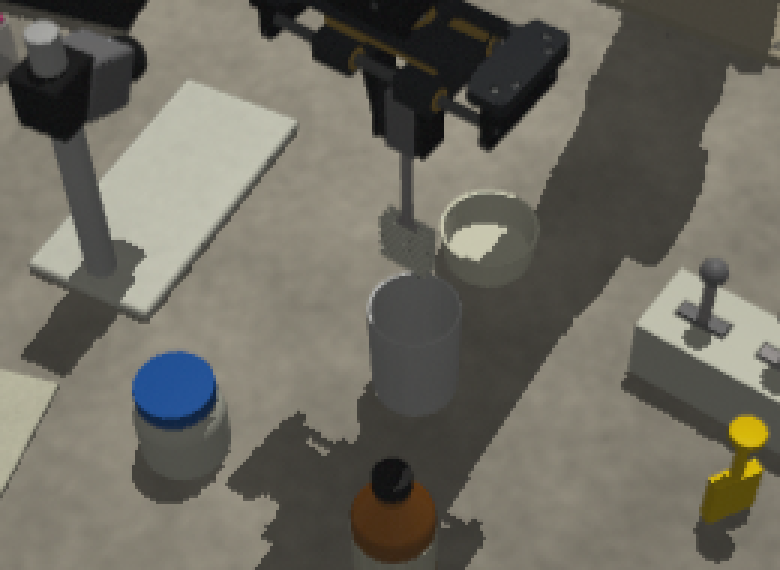

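The brush hangs over the beaker, with its bottom edge centred at scene px ~(316,228) and the rim centred at (318,245). A quick numeric check of the alignment comes first.

```bash
python3 - <<'E'
from geo import *
S=lambda x,y:(180+x/3,140+y/3)
print('tip',atz('scene',S(408,264),.1506),'exp px',proj('scene',[.5974,-.0013,.1506]),'rim',atz('scene',S(415,314),.095))
# stand plate corners refit from scene
m=[d for d in manip.silhouettes('scene','stand')]
print([(d['confidence'],d['bbox']) for d in m])
o=[('scene',q,S(*p)) for q,p in (((-.06,-.06,.012),(190,80)),((-.06,.06,.012),(298,124)),((.19,.06,.012),(149,313)),((.19,-.06,.012),(31,263)))]
T=lambda x,y:(100+x/1.7,140+y/1.7)
print(fit(planar,o,[.47,-.28,0.06]))
o2=[('top',q,T(*p)) for q,p in (((.19,.06,.012),(547,143)),((-.06,-.06,.012),(649,337)),((-.06,.06,.012),(556,338)))]
print(fit(planar,o2,[.47,-.28,0.06]));print(fit(planar,o+o2,[.47,-.28,0.06]))
E
```

```text
tip [6.01299825e-01 5.85018922e-04 1.50600000e-01] exp px [[316.17214067 226.45661762]] rim [0.6009348 0.0058246 0.095    ]
[(0.48, [341.9, 219.8, 32.3, 29.7])]
(array([ 0.47022668, -0.28275646,  0.05450283]), array([[0.1, 0.8],
       [1.6, 1.3],
       [0. , 1.1],
       [1. , 0.4]]))
(array([ 0.47050302, -0.2887342 ,  0.04581542]), array([[0. , 1.3],
       [0.5, 0. ],
       [0.5, 1.1]]))
(array([ 0.46982221, -0.2866697 ,  0.05882866]), array([[1.3, 1.4],
       [0.4, 2. ],
       [0.8, 0.4],
       [1.9, 0.2],
       [2.1, 0.7],
       [0.1, 0.1],
       [1. , 1.8]]))
```

```bash
python3 -m crank '[[0.1,[0,3,0.4],0],[0.1,[0,5,0.4],0],[0.1,[0,7.5,0.4],0],[0.1,[0,10,0.4],0],[0.1,[0,12,0.4],0],[0.1,[0,13.2,0.4],0],[0.1,[0,13.2,0.4],0],[0.1,[0,13.2,0.4],0]]' 40; python3 go.py .598 .002 .145 -5; python3 -m crank '[[0.1,[0,-2.5,0],0],[0.1,[0,-5,0],0],[0.1,[0,-5,0],0],[0.1,[0,-5,0],0],[0.1,[0,-2.5,0],0],[0.1,[0,0,0],0],[0.1,[0,0,0],0],[0.1,[0,0,0],0]]'; python3 -m crank '[[0.1,[0,-2.5,0],0],[0.1,[0,-5,0],0],[0.1,[0,-5,0],0],[0.1,[0,-5,0],0],[0.1,[0,-2.5,0],0],[0.1,[0,0,0],0],[0.1,[0,0,0],0],[0.1,[0,0,0],0]]'; python3 see.py 3 beaker brush;  python3 - <<'E'
import cv2
a=cv2.imread('pics/scene3.png')[150:300,250:400]
cv2.imwrite('pics/f.png',cv2.resize(a,None,fx=3,fy=3,interpolation=3))
E
```

```text
time_s: 5.73
tool_pos: [0.5979, 0.0061, 0.1469]
tcp_rot: [0.706, -0.706, 0.031, -0.03]
wrist_force: [0.0, -0.4, 0.6]
finger_gap: 0.272
t 5.73 pos [0.5979 0.0061 0.1469] heading -4.95 gap 0.272 F [ 0.  -0.4  0.6] down -1.0 q7 1.47
shift cm [ 0.05  0.19 -0.4 ] turn 0.001
time_s: 6.4
tool_pos: [0.597, 0.0058, 0.1459]
tcp_rot: [-0.706, 0.707, -0.032, 0.03]
wrist_force: [0.2, 0.2, -0.3]
finger_gap: 0.27
time_s: 7.07
tool_pos: [0.5969, 0.0057, 0.1459]
tcp_rot: [-0.706, 0.707, -0.032, 0.03]
wrist_force: [0.0, -0.8, -0.1]
finger_gap: 0.271
scene beaker [([317.0, 257.0, 32.0, 49.0], 0.76)]
scene brush [([317.0, 236.0, 6.0, 36.0], 0.69)]
top beaker []
top brush []
```

View pics/f.png

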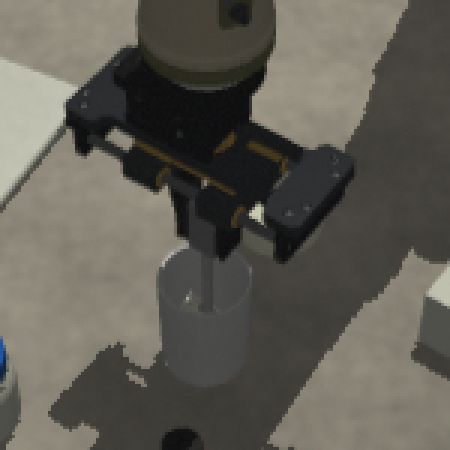

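Three strokes are done at tip z ≈ 0.019, and the beaker box hasn't moved (317,257). The crank cannot tilt the tool, so I'll pivot the brush in a light grip, about the jaw axis, by pressing its head against the fixed rack's far top edge. First I lift out and move there.

```bash
python3 -m crank '[[0.1,[0,-3,0],0],[0.1,[0,-6,0],0],[0.1,[0,-10,0],0],[0.1,[0,-13.5,0],0],[0.1,[0,-13.5,0],0],[0.1,[0,-13.5,0],0]]' 40; python3 go.py .534 .169 .280 -5
```

```text
time_s: 7.87
tool_pos: [0.5989, 0.0057, 0.2844]
tcp_rot: [0.707, -0.706, 0.029, -0.033]
wrist_force: [0.3, -0.0, -1.1]
finger_gap: 0.269
t 7.87 pos [0.5989 0.0057 0.2844] heading -4.98 gap 0.269 F [ 0.3 -0.  -1.1] down -1.0 q7 1.45
shift cm [-7.89  0.42 15.71] turn 0.0
```

```bash
python3 -m crank '[[0.1,[-1.5,0,3],0],[0.1,[-3,0,6],0],[0.1,[-4.5,0,9],0],[0.1,[-6,0,12],0],[0.1,[-7.9,0,15.7],0],[0.1,[-7.9,0,15.7],0],[0.1,[-7.9,3.5,15.7],0],[0.1,[-7.9,7,15.7],0],[0.1,[-7.9,10.5,15.7],0],[0.1,[-7.9,12.7,15.7],0],[0.1,[-7.9,12.7,15.7],0],[0.1,[-7.9,12.7,15.7],0]]' 40; python3 go.py .466 .172 .157 -5;python3 see.py 4 brush;  python3 - <<'E'
import cv2
a=cv2.imread('pics/scene4.png')[170:310,340:500]
cv2.imwrite('pics/g.png',cv2.resize(a,None,fx=4,fy=4,interpolation=3))
E
```

```text
time_s: 8.87
tool_pos: [0.5319, 0.1685, 0.1536]
tcp_rot: [-0.706, 0.707, -0.032, 0.03]
wrist_force: [0.1, 0.0, -0.3]
finger_gap: 0.269
t 8.87 pos [0.5319 0.1685 0.1536] heading -4.97 gap 0.269 F [ 0.1  0.  -0.3] down -1.0 q7 1.13
shift cm [-6.59 -0.32 -0.23] turn 0.0
scene brush [([397.0, 250.0, 20.0, 57.0], 0.64)]
top brush [([192.0, 308.0, 112.0, 36.0], 0.33)]
```

View pics/g.png

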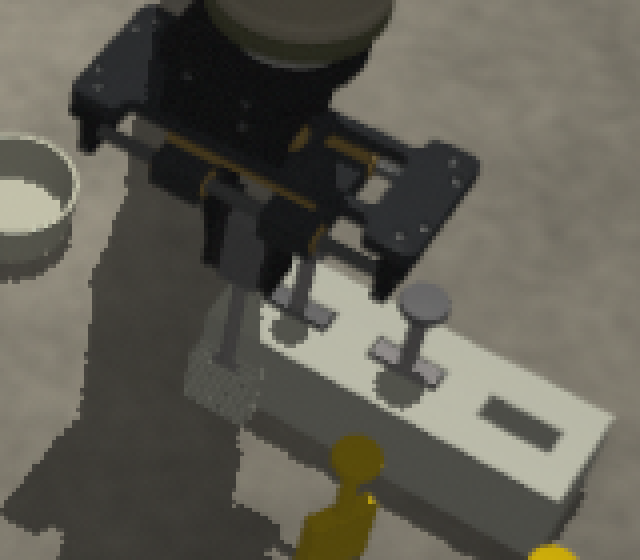

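The brush stands past the rack's far face (head at scene px ~396,266), near the scraper end and overlapping the face. Now I pivot it with a light grip, shifting 1 cm toward the rack middle.

```bash
python3 -m crank '[[0.1,[0,0,1],0],[0.1,[-1.2,0,1],0],[0.1,[-2,0,1],0],[0.1,[-2.8,0,1],0],[0.1,[-3.6,0,1],0],[0.1,[-4.4,0,1],0],[0.1,[-5.2,0,1],0],[0.1,[-6,0,1],0],[0.1,[-6.6,0,1],0],[0.1,[-7.2,0,1],0],[0.1,[-7.2,0,1],0],[0.1,[-7.2,0,1],0]]' 6; python3 go.py; python3 -m crank '[[0.1,[0,0,0],0],[0.1,[0,0,0],0],[0.1,[0,0,0],0]]' 40; python3 go.py .466 .172 .157 -5;python3 see.py 5 brush;  python3 - <<'E'
import cv2
a=cv2.imread('pics/scene5.png')[170:310,340:500]
cv2.imwrite('pics/h.png',cv2.resize(a,None,fx=4,fy=4,interpolation=3))
E
```

```text
time_s: 10.07
tool_pos: [0.4615, 0.1853, 0.1546]
tcp_rot: [0.706, -0.706, 0.031, -0.03]
wrist_force: [-0.1, 0.4, -0.9]
finger_gap: 0.277
t 10.07 pos [0.4615 0.1853 0.1546] heading -4.96 gap 0.277 F [-0.1  0.4 -0.9] down -1.0 q7 1.02
time_s: 10.32
tool_pos: [0.462, 0.1851, 0.1544]
tcp_rot: [-0.706, 0.706, -0.031, 0.031]
wrist_force: [0.4, 0.3, -0.2]
finger_gap: 0.273
t 10.32 pos [0.462  0.1851 0.1544] heading -4.98 gap 0.273 F [ 0.4  0.3 -0.2] down -1.0 q7 1.02
shift cm [ 0.51 -0.26 -1.27] turn 0.0
scene brush [([410.0, 238.0, 36.0, 67.0], 0.57)]
top brush [([231.0, 283.0, 25.0, 13.0], 0.67), ([478.0, 247.0, 33.0, 48.0], 0.46)]
```

View pics/h.png

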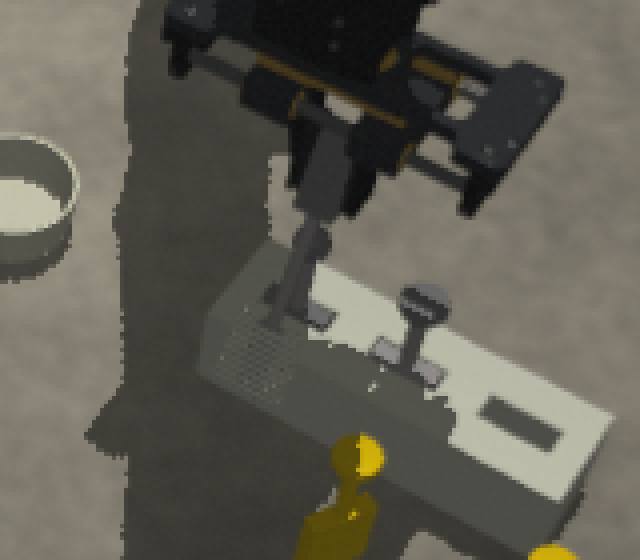

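The brush is now leaning, with its head toward +x (scene px ~407,260) and its handle over the rack. Forces are near zero and the scraper is still standing. I'll lift and measure the tilt.

```bash
python3 -m crank '[[0.1,[0,-2,0],0],[0.1,[0,-4,0],0],[0.1,[0,-7,0],0],[0.1,[0,-10,0],0],[0.1,[0,-13,0],0],[0.1,[0,-13,0],0],[0.1,[0,-13,0],0]]' 40; python3 go.py;python3 see.py 6 brush scraper;  python3 - <<'E'
import cv2
from geo import *
from scipy.spatial.transform import Rotation as R
s=manip.sense();r=R.from_quat(s['tcp_rot'],scalar_first=True).as_matrix();P=s['tool_pos']-manip.pinch_z*r[:,1]
for c in('scene','top'):
    for th in(15,20,25,30):
        a=np.radians(th);d=np.sin(a)*r[:,0]+np.cos(a)*r[:,1];print(c,th,proj(c,[P+.145*d,P+.1*d]).round(1).tolist())
a=cv2.imread('pics/scene6.png')[140:290,350:490];b=cv2.imread('pics/top6.png')[220:370,140:280]
cv2.imwrite('pics/i.png',cv2.resize(cv2.hconcat([a,b]),None,fx=2.8,fy=2.8,interpolation=3))
E
```

```text
time_s: 11.1
tool_pos: [0.4626, 0.1855, 0.286]
tcp_rot: [0.707, -0.706, 0.03, -0.032]
wrist_force: [-0.0, -0.8, -1.4]
finger_gap: 0.27
t 11.1 pos [0.4626 0.1855 0.286 ] heading -4.98 gap 0.27 F [-0.  -0.8 -1.4] down -1.0 q7 1.01
scene brush [([419.0, 196.0, 37.0, 82.0], 0.74)]
scene scraper [([414.0, 242.0, 16.0, 21.0], 0.44)]
top brush [([218.0, 280.0, 30.0, 20.0], 0.54)]
top scraper [([322.0, 247.0, 36.0, 35.0], 0.16)]
scene 15 [[413.8, 225.5], [419.5, 208.6]]
scene 20 [[411.2, 228.0], [417.7, 210.2]]
scene 25 [[408.8, 230.0], [416.0, 211.5]]
scene 30 [[406.5, 231.6], [414.4, 212.6]]
top 15 [[220.4, 290.0], [215.4, 296.0]]
top 20 [[220.9, 283.4], [215.8, 291.2]]
top 25 [[221.3, 276.9], [216.1, 286.6]]
top 30 [[221.6, 270.5], [216.3, 282.0]]
```

View pics/i.png

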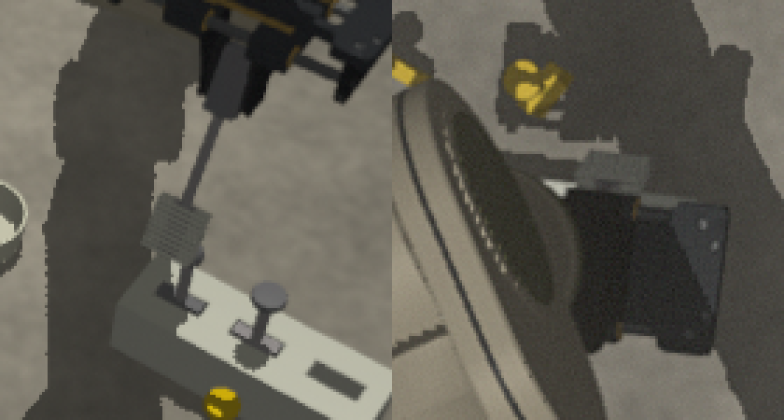

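The tilt matches about 25° in both views: tip at scene px (410,230) and top px ~(221,277). The scraper and paddle are in place. Now to the camera.

```bash
python3 go.py .4183 -.2887 .286 3
```

```text
t 11.4 pos [0.4614 0.185  0.2835] heading -4.97 gap 0.271 F [-0.3 -0.6 -0.9] down -1.0 q7 1.01
shift cm [ -0.19  -0.21 -47.57] turn -0.139
```

```bash
python3 -m crank '[[0.1,[0,0,-3.5],0],[0.1,[0,0,-7],0],[0.1,[0,0,-10.5],0],[0.1,[0,0,-14],-0.05],[0.1,[0,0,-17.5],-0.1],[0.1,[0,0,-21],-0.14],[0.1,[0,0,-24.5],-0.14],[0.1,[0,0,-28],-0.14],[0.1,[0,0,-31.5],-0.14],[0.1,[0,0,-35],-0.14],[0.1,[0,0,-38],-0.14],[0.1,[0,0,-38],-0.14]]' 40;python3 go.py .4183 -.2887 .2323 3
```

```text
time_s: 12.4
tool_pos: [0.4271, -0.1995, 0.2843]
tcp_rot: [-0.706, 0.707, 0.016, -0.016]
wrist_force: [0.2, -0.1, -0.8]
finger_gap: 0.273
t 12.4 pos [ 0.4271 -0.1995  0.2843] heading 2.59 gap 0.273 F [ 0.2 -0.1 -0.8] down -1.0 q7 1.92
shift cm [-1.28  5.22 -8.86] turn -0.007
```

```bash
python3 -m crank '[[0.1,[-1.3,1,-2],0],[0.1,[-1.3,2,-4],0],[0.1,[-1.3,3,-6],0],[0.1,[-1.3,4,-8],0],[0.1,[-1.3,5.2,-8.9],-0.007],[0.1,[-1.3,5.2,-8.9],-0.007],[0.1,[-1.3,5.2,-8.9],-0.007],[0.1,[-1.3,5.2,-8.9],-0.007]]' 40;python3 go.py .4183 -.2887 .2323 3;python3 see.py 7 brush lens beaker dish;  python3 - <<'E'
import cv2
from geo import *
from scipy.spatial.transform import Rotation as R
s=manip.sense();r=R.from_quat(s['tcp_rot'],scalar_first=True).as_matrix();P=s['tool_pos']-manip.pinch_z*r[:,1]
a=np.radians(25);d=np.sin(a)*r[:,0]+np.cos(a)*r[:,1];print('head',P+.1225*d)
y=.052;ux=np.array([np.cos(y),np.sin(y),0]);F=np.array([.47,-.286,.14]);L=F+.09*(np.cos(a)*ux+[0,0,np.sin(a)])
B=L+.03*(np.cos(a)*ux+[0,0,np.sin(a)])
for c in('scene','top'):print(c,'tip,head,pinch,lens,barrelback,focus',proj(c,[P+.145*d,P+.1225*d,P,L,B,F]).round(1).tolist())
a=cv2.imread('pics/scene7.png')[110:260,130:270];b=cv2.imread('pics/top7.png')[200:350,400:540]
cv2.imwrite('pics/j.png',cv2.resize(cv2.hconcat([a,b]),None,fx=2.8,fy=2.8,interpolation=3))
E
```

```text
time_s: 13.07
tool_pos: [0.4209, -0.2821, 0.2328]
tcp_rot: [0.707, -0.707, -0.021, 0.022]
wrist_force: [-0.4, 1.3, -0.7]
finger_gap: 0.271
t 13.07 pos [ 0.4209 -0.2821  0.2328] heading 3.48 gap 0.271 F [-0.4  1.3 -0.7] down -1.0 q7 2.17
shift cm [-0.3   0.05 -0.64] turn 0.008
scene brush [([247.0, 131.0, 16.0, 71.0], 0.82)]
scene lens [([215.0, 163.0, 25.0, 28.0], 0.64)]
scene beaker [([316.0, 255.0, 27.0, 47.0], 0.73)]
scene dish [([343.0, 219.0, 36.0, 30.0], 0.87), ([414.0, 239.0, 19.0, 27.0], 0.27)]
top brush [([467.0, 311.0, 28.0, 16.0], 0.87)]
top lens [([478.0, 247.0, 36.0, 49.0], 0.83), ([323.0, 320.0, 43.0, 42.0], 0.56)]
top beaker [([320.0, 246.0, 36.0, 36.0], 0.9)]
top dish [([323.0, 319.0, 44.0, 40.0], 0.89)]
head [ 0.47240236 -0.27966472  0.14028427]
scene tip,head,pinch,lens,barrelback,focus [[243.9, 160.1], [245.0, 151.6], [251.2, 102.6], [222.7, 159.1], [215.1, 162.3], [243.5, 150.3]]
top tip,head,pinch,lens,barrelback,focus [[463.5, 305.3], [466.9, 310.4], [488.3, 342.3], [473.9, 267.4], [475.1, 252.0], [470.2, 311.7]]
```

View pics/j.png

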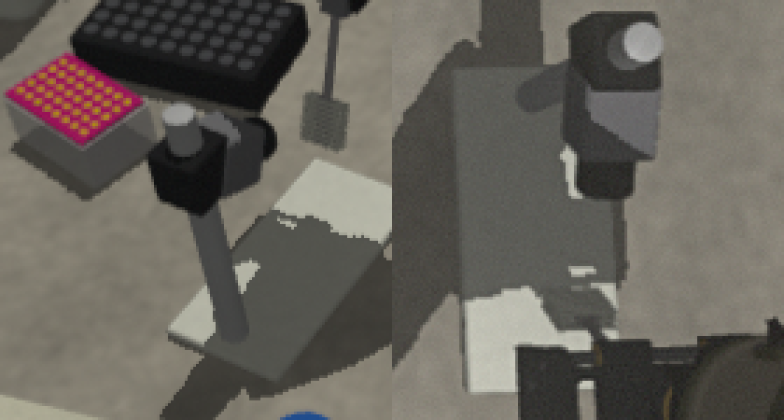

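In scene, the head hangs at (246,153) with the lens face at ~(224,160). In top, the head is at (467,311) with the barrel front at ~(476,268). The tilt looks right and nothing is touching, so I make a small sideways correction of -7 mm in y.

```bash
python3 -m crank '[[0.1,[-0.2,0,-0.35],0],[0.1,[-0.2,0,-0.7],0],[0.1,[-0.2,0,-0.7],0],[0.1,[-0.2,0,-0.7],0],[0.1,[-0.2,0,-0.7],0],[0.1,[-0.2,0,-0.7],0],[0.1,[-0.2,0,-0.7],0],[0.1,[-0.2,0,-0.7],0]]' 40;python3 go.py .4183 -.2887 .2323 3.3;python3 see.py 8 brush lens beaker dish reagent jar paddle scraper;  python3 - <<'E'
import cv2
from geo import *
from scipy.spatial.transform import Rotation as R
s=manip.sense();r=R.from_quat(s['tcp_rot'],scalar_first=True).as_matrix();P=s['tool_pos']-manip.pinch_z*r[:,1]
for th in(20,25,30):
  a=np.radians(th);d=np.sin(a)*r[:,0]+np.cos(a)*r[:,1]
  for c in('scene','top'):print(th,c,proj(c,[P+.145*d,P+.1225*d,P+.1*d]).round(1).tolist(),(P+.1225*d).round(4))
a=cv2.imread('pics/scene8.png')[85:185,200:290];b=cv2.imread('pics/top8.png')[240:340,430:520]
cv2.imwrite('pics/k.png',cv2.resize(cv2.hconcat([a,b]),None,fx=4.4,fy=4.4,interpolation=3))
E
```

```text
time_s: 14.23
tool_pos: [0.4191, -0.2899, 0.2325]
tcp_rot: [0.707, -0.707, -0.021, 0.021]
wrist_force: [0.1, -0.1, -0.4]
finger_gap: 0.272
t 14.23 pos [ 0.4191 -0.2899  0.2325] heading 3.46 gap 0.272 F [ 0.1 -0.1 -0.4] down -1.0 q7 2.19
shift cm [-0.07  0.02  0.13] turn 0.003
scene brush [([244.0, 129.0, 17.0, 71.0], 0.55), ([238.0, 277.0, 33.0, 48.0], 0.49)]
scene lens [([214.0, 166.0, 30.0, 28.0], 0.95)]
scene beaker [([318.0, 255.0, 28.0, 49.0], 0.83)]
scene dish [([342.0, 218.0, 36.0, 30.0], 0.76)]
scene reagent [([314.0, 318.0, 34.0, 44.0], 0.56)]
scene jar [([240.0, 278.0, 32.0, 45.0], 0.91)]
scene paddle [([472.0, 322.0, 27.0, 42.0], 0.74), ([424.0, 297.0, 19.0, 38.0], 0.73)]
scene scraper [([414.0, 239.0, 19.0, 29.0], 0.8), ([441.0, 270.0, 100.0, 76.0], 0.7)]
top brush [([471.0, 311.0, 27.0, 21.0], 0.73)]
top lens [([478.0, 248.0, 35.0, 46.0], 0.85)]
top beaker [([320.0, 244.0, 35.0, 37.0], 0.65)]
top dish [([324.0, 320.0, 37.0, 40.0], 0.82)]
top reagent [([284.0, 175.0, 30.0, 35.0], 0.75)]
top jar [([379.0, 184.0, 36.0, 38.0], 0.88)]
top paddle [([138.0, 244.0, 29.0, 25.0], 0.67), ([192.0, 251.0, 18.0, 18.0], 0.63)]
top scraper [([228.0, 306.0, 20.0, 9.0], 0.44)]
20 scene [[244.7, 157.3], [245.3, 149.1], [246.0, 140.7]] [ 0.4609 -0.2875  0.1361]
20 top [[466.8, 312.3], [470.3, 316.6], [474.0, 321.0]] [ 0.4609 -0.2875  0.1361]
25 scene [[242.0, 158.8], [243.0, 150.3], [244.1, 141.6]] [ 0.4708 -0.2869  0.1402]
25 top [[467.1, 306.2], [470.7, 311.3], [474.3, 316.7]] [ 0.4708 -0.2869  0.1402]
30 scene [[239.2, 159.8], [240.7, 151.1], [242.2, 142.2]] [ 0.4802 -0.2863  0.1451]
30 top [[467.7, 300.4], [471.1, 306.3], [474.7, 312.5]] [ 0.4802 -0.2863  0.1451]
```

View pics/k.png

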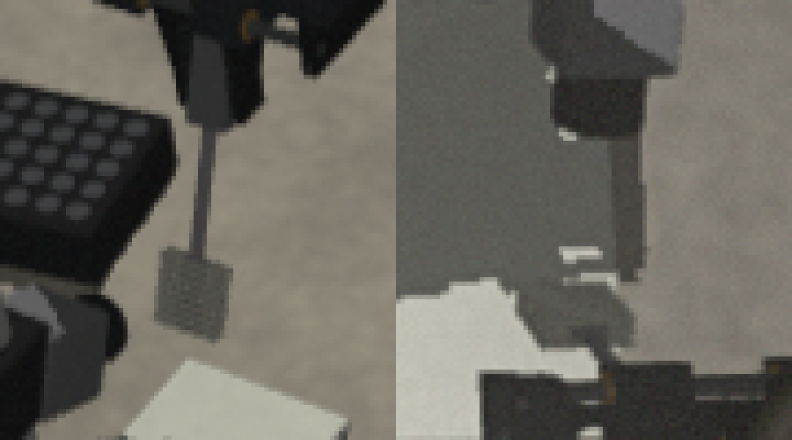

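The head sits at scene px ~(244,152) and top px ~(471,311), which matches the 25° prediction. Nothing touches and the bystanders haven't moved, so I'm handing in.

```bash
python3 -c "
from workcell import manip
print(manip.close_job())"; python3 go.py
```

```text
the job is handed in; nothing more can be done
None
the job is handed in; nothing more can be done
```

I took the brush out of the rack and swabbed the beaker three times. I then leaned the brush about 25° by pivoting it in a light grip against the rack's far top edge, and handed in with it held at the focus point. The job took about 15 s of the 56 s; no verdict was reported.

**Final pose:** the head middle is at about (0.471, -0.287, 0.140), and my estimate of the focus is (0.470, -0.2875, 0.140). The lean measures about 24–25° in both views. The brush heading is 3.5°, and the stand fits gave 2.6–3.4°. The grip was set to 40 N and the wrist force was about zero.

**Strokes:** the tip reached about 19–20 mm above the beaker's underside each time, against a limit of 25 mm. That depth comes from the tool position, because the tip was hidden inside the beaker.

**Other objects:** the beaker, dish, bottle, jar and scraper were found within about 3 pixels of where they started.

**Checks that disagreed or failed:**
- The two cameras differ by 4–6 mm in the stand's sideways position. I used a value between them.
- In the last check the network did not report the grey paddle, only the yellow look-alikes. I last saw it standing in its slot just after the tilt.

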